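# Set a depth gauge in the column socket of an instrument foot

## Task

Take the depth gauge out of its stand by its red knob, lower it gently into the bore of the instrument foot until the rod truly rests on the bottom, and let go of the knob. Then take the yellow cross-bar stop by a wing, slide it down the rod until it lies flat on the socket's top face, hold it there for a second or so, and let go, leaving the gauge standing in the bore with its stop set. Leave the other things on the bench where they are.

Things in the scene. Friction and masses are not known exactly. Their poses are not given: they have to be found in the camera images.
- gauge_knob (a point): Centre of the depth gauge's round red knob, 22 mm in diameter, 40 mm tall, at the top of a loose gauge 175 mm long (0.24 to 0.32 kg). z points from the tip up the rod, y along the cross-bar. Starts upright in its stand, yaw varies by up to 0.8 rad. It must be held by the knob, cross-bar untouched, when it first reaches the bottom of the bore.
- gauge_tip (a point): Centre of the flat lower end of the gauge's steel rod, 155 mm below the knob's centre, same axes. The rod is 16 mm in diameter; the last 3.5 mm taper to 13 mm.
- stop_under (a point): Centre of the underside of the yellow cross-bar stop, on the rod's axis. The bar is 170 mm long (along its y), 16 mm wide (x) and 18 mm high, with a round hub 30 mm in diameter. z points up along the rod.
- wing_a (a point): Middle of the bar's +y wing, 70 mm from the rod's axis, halfway up the bar (9 mm above its underside); a good place to pinch the bar across its 16 mm width, with the wing overhanging the socket.
- wing_b (a point): The same on the bar's -y wing.
- stop (a joint): How far the cross-bar has been slid down the rod from its top place, m: 0 = its underside is 100 mm above the rod's tip, 0.060 = 40 mm above it (lower end of travel). Friction of about 4 N keeps it where it is left, more than the gauge's weight; starts at 0 to 0.008. It does not turn on the rod.
- bore_mouth (a point): Centre of the bore on the flat top face (z up) of the socket. First a counterbore 28 mm in diameter, 12 mm deep, then a bore 18 mm in diameter. Its bottom is flat, solid, unseen, 50 to 78 mm below the face, different every time: it has to be felt. A rod that stops 12 mm down has only caught on the shoulder.
- foot: Ivory instrument foot, fixed, 220 x 140 x 30 mm, origin at the centre of its underside, yaw varies. At its centre stands the socket, a square block 60 x 60 mm, aluminium on top, whose face is 100 mm above the bench. A fixed joystick 68 mm high stands 86 mm from the bore on the foot's -x side. Foot and gauge stand may be on either side.
- stand_mouth (a point): Centre of the mouth of the gauge stand, 64 mm above the bench: a fixed black block 50 x 50 mm with a hole 20 mm in diameter and 50 mm deep, on a steel plate 110 x 90 x 14 mm. The gauge's tip rests on the bottom of that hole at the start. Stand and foot may be on either side.
- washbottle: Bystander: white bottle with red cap, 52 mm in diameter, 120 mm tall; origin at its underside.
- oiler: Bystander: small red bottle with black cap, 40 mm in diameter, 85 mm tall; origin at its underside.
- lensring: Bystander: aluminium ring 64 mm in diameter, 12 mm high; origin at its underside.
- driver: Bystander: screwdriver with blue handle, 170 mm long, lying; origin at its underside.
- bluebin: Bystander: empty blue bin 100 x 150 x 55 mm; origin at its underside.
- joyhandle: Bystander: black joystick handle standing on its base, 44 mm in diameter, 85 mm tall; origin at its underside.
Not all that is in view belongs to the job. Of the things like the part that bears gauge_knob, leave any that is black, orange or turquoise; of the rest the larger one is meant.

How it is judged:
On the way, in this order (a step that is already met when the one before it is completed fails the run):
1. the rod rests on the bottom of the bore while the gauge is held by its knob (and the cross-bar is not touched) (distance between gauge_tip and bore_bottom_c0 below 0.0108 m and contact force between the fingers and gauge_c3 above 1 N and contact force between the fingers and stop below 0.2 N), for 0.1 s.
2. the gauge has been let go and stands on the bottom of the bore (distance between gauge_tip and bore_bottom_c0 below 0.0108 m and contact force between the fingers and gauge below 0.1 N), for 0.2 s.
3. the cross-bar is held firmly, flat on the socket's face (within 2 mm), the rod on the bottom, for 0.8 s (distance between gauge_tip and bore_bottom_c0 below 0.0108 m and z of stop_under in the frame of bore_mouth below 0.002 m and angle between stop_under's own z axis and vertical below 0.04 rad and contact force between the fingers and stop above 8 N), for 0.8 s.
At the end, for the whole second after the job is handed in: The gauge stands still and released in the bore, its tip on the bottom (within 1.8 mm), the cross-bar flat on the socket's face (within 2 mm and 0.04 rad) (all of step 2 and z of stop_under in the frame of bore_mouth between -0.002 and 0.002 m and horizontal distance between stop_under and bore_mouth below 0.006 m and angle between stop_under's own z axis and vertical below 0.04 rad and linear speed of gauge below 0.02 m/s); the robot touches nothing.
It fails at once if the gauge was dropped into the bore (faster than 0.3 m/s inside it) (horizontal distance between gauge_tip and bore_mouth below 0.012 m and z of gauge_tip in the frame of bore_mouth below -0.003 m and linear speed of gauge above 0.3 m/s).
It fails at once if the gauge was rammed against the foot (over 60 N) (contact force between gauge and foot above 60 N).
It fails at once if a bystander was moved by more than 20 mm (distance of any of washbottle, oiler, lensring, driver, bluebin, joyhandle from where it was at the start of the episode above 0.02 m).
It also fails if it takes over 51 s, if anything falls off the work surface, if the arm or the gripper's body presses on something with over 40 N, if the wrist force passes 120 N, or if a joint passes its speed limit or range.

## Robot

A 7-joint arm with a two-finger parallel gripper is mounted at the origin on the work surface. World frame = base frame: x ahead of the robot, y to its left, z up, the work surface at z = 0. Lengths are in m, angles in rad, forces in N, time in s.
With the tool pointing down it reaches from about 0.425 to 0.925 m from the base axis. Payload 6.8 kg.
Tool frame: the origin (TCP) lies at the very end of the fingers, on their centre line; the grasp point (between the pads) lies r.pinch_z behind it (r.pinch_z is the distance from the TCP to the grasp point, in m); z points along the fingers, y is the line along which they close (so a half turn about z gives the same grasp; the last joint's range is limited). The gripper opens to 85 mm and grips with 20 to 120 N. Pads are 22 mm wide; open, the fingers measure 114 mm over their backs; the gripper's body (76 mm by 85 mm) begins 54 mm behind the grasp point. The pads swing forward as they close: fully open they stand 13 mm farther back than shut.
Start: joints at [1.216, 0.477, 0.022, 1.555, -0.011, 1.109, -0.083], TCP at [0.165, -0.655, 0.231] pointing down, gripper open.
Joint ranges: [-2.96, 2.96], [-0.34, 2.1], [-1.41, 1.46], [0.24, 2.44], [-1.37, 4.51], [0.17, 1.92], [-2.96, 2.96]. Speed limits (rad/s): [2.39, 2.39, 3.14, 3.14, 3.14, 3.14, 3.14].

## Interface

Orientations are given as a rotation vector (axis times angle).
In Python, from bench import status, grab_frame, camera_model, r gives the robot as it stands. The module is installed in compiled form; this text tells all that it offers.
- The arm moves only by the shell command python3 -m creep 'ROWS' [FORCE]. ROWS is text: rows parted by semicolons, each of 7 numbers parted by spaces: the turn, a rotation vector about the tool's x, y, z in rad, then the shift along the tool's x, y, z in mm, then the opening, from -1 (shut) to 1 (fully open). In form: rx ry rz tx ty tz fingers; .... A call has 1 to 10 rows; each row is the pose to reach, as a shift and turn from the pose commanded when the call began, along the tool's axes at that moment; what a row does not reach only later rows make up. A row lasts 1/8 s, in which the tool goes at most 62.5 mm and 10.7 degrees, less where a joint would pass 70% of its speed; a pose out of reach is approached as far as the arm can. A call with a gripper value outside its range is refused whole. The fingers move at their own pace and stop on an object; FORCE is the grip in N (left out, the last holds). Time passes only in rows, so rows that repeat a pose let the fingers close. It gives the time, the measured TCP pose, the force, the opening and the grip force at its end, in the units of the state.
- status.get_obs(): the state, without advancing time (a new reading comes with each control period).
- grab_frame(name): name is "scene" or "top" or "wrist"; returns (picture, depth): 384x512x3 uint8, red, green, blue; 384x512 float32, m along the optical axis (not along the pixel's ray), 0 where there is no reading.
- camera_model(name): a dict with "K" (3x3 intrinsics, pixels), "rvec" (rotation vector, rad) and "tvec" (3), from world to camera coordinates, as OpenCV has them. Camera axes: x right, y down, z forward; pixel columns grow to the right and rows downward; lengths in m; the calibration is good to about 2 mm. A picture is of the moment at which its call begins: read the wrist's pose just before it. camera_model takes no time and is no camera call; for the wrist camera it gives the pose at the moment of the call.
- r.hand_in(): hands the job in; it is judged then, once.
The state is a dict: "clock": time; "joints": joint angles; "qvel": joint speeds; "tau": joint torques, N m; "tcp_pos": TCP position; "orientation": TCP orientation; "contact_force": force on the tool from outside, world axes, zero at the start; "moment": the same for the moment, N m; "grip_width": finger opening in m; "gripper_force": force on a finger pad.
Only numpy, scipy, OpenCV 4.12 (cv2) and the standard library are available. Lean on these libraries where they do the work, as an engineer would, in place of code of your own. Each camera call takes 0.05 s, during which the arm holds its last target. There are 200 camera calls.

## Working session

There is one attempt and no reset: what is moved stays moved. The work goes in short steps, Python scripts to look and compute and a shell command to move; the robot and the scene stay as the last step left them, time stands still between calls to the robot, and variables do not carry over. Pictures are saved under pics/ and viewed, at most 10 in all, crops included, and the job is handed in when it is done.

```bash
mkdir -p pics
cat > h.py <<'E'
import numpy as np, cv2
from bench import status, grab_frame, camera_model, r
from scipy.spatial.transform import Rotation as R
def cam(n):
    m=camera_model(n); Rm=cv2.Rodrigues(np.array(m["rvec"],float))[0]; return np.array(m["K"],float),Rm,np.array(m["tvec"],float).reshape(3)
def ray(c,u,v):
    K,Rm,t=c; d=Rm.T@np.linalg.solve(K,[u,v,1.]); return -Rm.T@t,d
def onz(c,u,v,z):
    o,d=ray(c,u,v); return o+d*(z-o[2])/d[2]
def cloud(c,D):
    K,Rm,t=c; v,u=np.indices(D.shape); P=np.stack([(u-K[0,2])*D/K[0,0],(v-K[1,2])*D/K[1,1],D],-1)
    return (P-t)@Rm
def proj(c,p):
    K,Rm,t=c; q=K@(Rm@np.array(p)+t); return q[:2]/q[2]
def save(n,img): cv2.imwrite(f"pics/{n}.png",img[...,::-1])
E
python3 - <<'E'
from h import *
print(r.pinch_z, status.get_obs())
a,da=grab_frame("scene"); b,db=grab_frame("top")
np.savez("f0.npz",a=a,da=da,b=b,db=db)
im=np.vstack([a,b]); save("s0",cv2.resize(np.hstack([a,b]),(800,300),interpolation=cv2.INTER_AREA))
save("top0",b)
save("scene0",a)
E
```

```text
0.0187 {'clock': 0.0, 'joints': array([ 1.21589903,  0.47780583,  0.02232928,  1.55643607, -0.0114801 ,
        1.10929549, -0.08310755]), 'qvel': array([ 0.0013567 ,  0.00272774, -0.00185149,  0.00100274, -0.000914  ,
       -0.00031896,  0.00023573]), 'tau': array([ 2.56912072e-04, -5.96448791e+01,  1.60808645e+00, -2.81193602e+01,
        1.25378586e-02,  9.32372612e-03, -1.00565427e-05]), 'tcp_pos': array([ 0.16474665, -0.65398495,  0.23032817]), 'orientation': array([-3.11593276e+00, -3.86516700e-01,  5.80626145e-04]), 'contact_force': array([-0.2980444 , -0.09951709, -0.32942342]), 'moment': array([-0.03774027,  0.04194158, -0.00946087]), 'gripper_force': 0.0, 'grip_width': 0.08510153480238727}
```

View pics/top0.png

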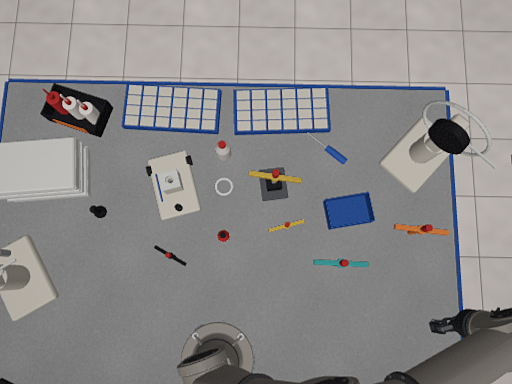

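View pics/scene0.png

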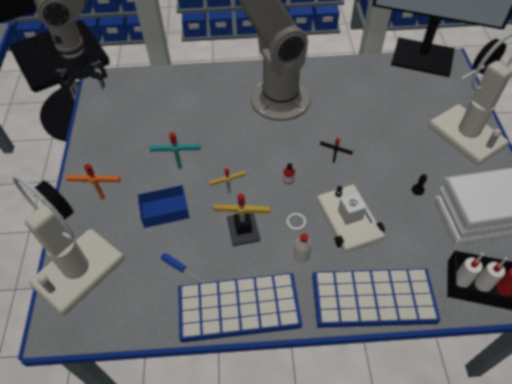

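Candidates in the top view: the yellow gauge in the stand at (275,176), a small yellow one at (287,225), and black (170,255), orange (420,229) and turquoise (341,263) ones. Black, orange and turquoise are excluded by colour. The larger yellow one, standing in the black stand, is the one meant. I'll confirm it in a crop and measure.

```bash
cat > m.py <<'E'
from h import *
f=np.load("f0.npz"); b,db,a,da=f['b'],f['db'],f['a'],f['da']
c=cam("top"); cs=cam("scene"); print("camtop",-c[1].T@c[2], "camscene",-cs[1].T@cs[2])
def comps(img,box,kind):
    u0,v0,u1,v1=box; hsv=cv2.cvtColor(img,cv2.COLOR_RGB2HSV); H,S,V=hsv[...,0],hsv[...,1],hsv[...,2]
    m={'y':(H>15)&(H<32)&(S>110)&(V>90),'r':((H<8)|(H>172))&(S>130)&(V>60)}[kind]
    k=np.zeros(m.shape,bool); k[v0:v1,u0:u1]=1; return m&k
for nm,img,D,cc,box in(("top",b,db,c,(240,160,310,195)),("scene",a,da,cs,(205,185,280,222))):
    P=cloud(cc,D)
    my=comps(img,box,'y'); v,u=np.nonzero(my); 
    rc=cv2.minAreaRect(np.c_[u,v].astype(np.float32)); print(nm,"yellow",rc,"zmed",np.median(P[my][:,2]))
    ends=cv2.boxPoints(rc); e=sorted([(np.linalg.norm(ends[i]-ends[(i+1)%4]),tuple((ends[i]+ends[(i+1)%4])/2)) for i in range(4)])[:2]
    for _,p in e: print(" end",p,onz(cc,*p,0.12))
    mr=comps(img,box,'r'); v,u=np.nonzero(mr); print(nm,"red px",u.mean(),v.mean(),len(u),u.min(),u.max(),v.min(),v.max(),"P",np.median(P[mr],0),"on .18",onz(cc,u.mean(),v.mean(),.18))
P=cloud(c,db)
for nm,box,lo,hi in(("socket",(150,160,195,205),.09,.108),("foot",(140,145,210,225),.024,.036),("standblk",(255,165,295,205),.058,.07),("plate",(255,160,295,205),.010,.018)):
    u0,v0,u1,v1=box; k=np.zeros(db.shape,bool); k[v0:v1,u0:u1]=1; m=k&(P[...,2]>lo)&(P[...,2]<hi)
    q=P[m]; rc=cv2.minAreaRect((q[:,:2]*1000).astype(np.float32)); print(nm,len(q),rc,"z",np.median(q[:,2]))
save("crop0",np.hstack([cv2.resize(b[150:240,235:325],None,fx=4.4,fy=4.4),cv2.resize(b[145:235,140:230],None,fx=4.4,fy=4.4)]))
E
python3 m.py
```

```text
camtop [ 0.28325261 -0.11262916  1.48153742] camscene [ 1.3762514  -0.16217338  1.3163222 ]
top yellow ((274.3670349121094, 177.36416625976562), (52.079593658447266, 7.602859973907471), 8.746162414550781) zmed 0.12984980964582488
 end (np.float32(248.63004), np.float32(173.40463)) [ 0.59485374 -0.09107572  0.12      ]
 end (np.float32(300.10403), np.float32(181.3237)) [ 0.57188601 -0.25756489  0.12      ]
top red px 275.4901960784314 172.8235294117647 51 272 279 169 177 P [ 0.58241273 -0.17482369  0.18722824] on .18 [ 0.5845633  -0.17505507  0.18      ]
scene yellow ((241.5, 209.0), (8.0, 55.0), 90.0) zmed 0.1312235502056726
 end (np.float32(214.0), np.float32(209.0)) [ 0.57753602 -0.25728478  0.12      ]
 end (np.float32(269.0), np.float32(209.0)) [ 0.58987465 -0.09177349  0.12      ]
scene red px 240.68852459016392 199.13114754098362 61 238 243 194 205 P [ 0.59284636 -0.17444817  0.18801286] on .18 [ 0.5889647  -0.17460291  0.18      ]
socket 307 ((574.8995361328125, 169.23529052734375), (61.776039123535156, 61.29985427856445), 14.926562309265137) z 0.10043069836418518
foot 1909 ((574.82958984375, 169.23123168945312), (219.52938842773438, 157.977294921875), 16.495325088500977) z 0.03021402501682274
standblk 113 ((586.0985107421875, -174.1062469482422), (50.753116607666016, 49.6685791015625), 7.386753082275391) z 0.06378790122897054
plate 346 ((596.2057495117188, -183.89370727539062), (126.9847183227539, 112.3725357055664), 8.561687469482422) z 0.014027430367784699
```

View pics/crop0.png

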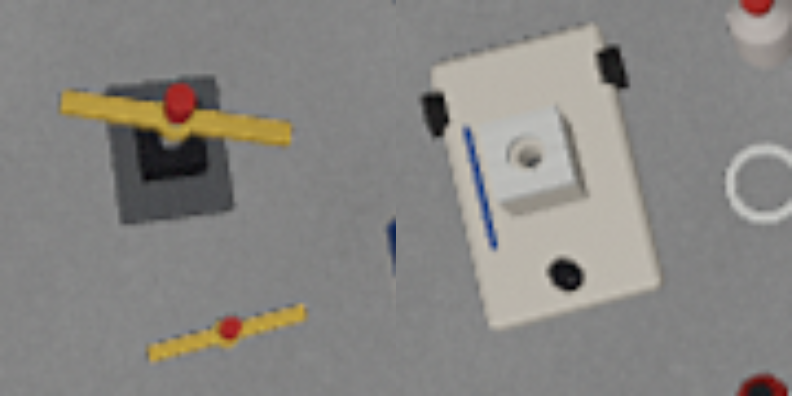

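The crop confirms it: the large yellow gauge with its red knob stands in the black stand (crop 180,100), and the small one lies at (230,328). The bore is visible at crop (525,152). I'll write the row helper and move over the knob.

```bash
cat >> h.py <<'E'
def pose():
    o=status.get_obs(); return np.array(o["tcp_pos"]),R.from_rotvec(o["orientation"])
def want(yaw):  # tool down, tool y (closing line) at world angle yaw
    y=np.array([np.cos(yaw),np.sin(yaw),0]); z=np.array([0,0,-1.]); return R.from_matrix(np.c_[np.cross(y,z),y,z])
def row(p,yaw=None):
    p0,R0=pose(); T=R0.inv().apply(np.array(p)-p0)*1000; 
    rv=np.zeros(3)
    if yaw is not None: rv=min([(R0.inv()*want(yaw+k)).as_rotvec() for k in(0,np.pi)],key=np.linalg.norm)
    print("row",rv.round(4),T.round(1))
E
python3 - <<'E'
from h import *
p,q=pose(); print(q.as_matrix().round(3))
row([.165,-.655,.33],-.106); row([.587,-.175,.33],-.106)
row([.5,-.175,.33],-.106)
E
```

```text
[[ 0.97   0.244 -0.001]
 [ 0.244 -0.97   0.002]
 [-0.    -0.002 -1.   ]]
row [-1.5000e-03 -9.0000e-04 -1.2179e+00] [ -0.1   0.8 -99.6]
row [-1.5000e-03 -9.0000e-04 -1.2179e+00] [ 526.5 -361.5  -99. ]
row [-1.5000e-03 -9.0000e-04 -1.2179e+00] [ 442.1 -382.8  -99. ]
```

```bash
python3 -m creep '0 0 -0.12 0 0 -60 1;0 0 -0.25 0 0 -99 1;0 0 -0.4 50 -34 -99 1;0 0 -0.55 100 -68 -99 1;0 0 -0.7 150 -103 -99 1;0 0 -0.85 200 -137 -99 1;0 0 -1 250 -171 -99 1;0 0 -1.15 300 -206 -99 1;0 0 -1.218 350 -240 -99 1;0 0 -1.218 400 -274 -99 1'
python3 - <<'E'
from h import *
row([.587,-.175,.30],-.106)
E
```

```text
clock: 1.35
tcp_pos: [0.4866, -0.2896, 0.3301]
orientation: [-2.335, -2.101, 0.0]
contact_force: [0.8, -1.3, -0.8]
grip_width: 0.0851
gripper_force: 0.0
row [-0.0004  0.0001  0.0003] [124.6  87.8  30. ]
```

```bash
python3 -m creep '0 0 0 50 35 12 1;0 0 0 100 70 24 1;0 0 0 124.6 87.8 30 1;0 0 0 124.6 87.8 30 1'
cat > w.py <<'E'
from h import *
import sys
p,q=pose(); c=cam("wrist"); im,D=grab_frame("wrist"); np.savez("w.npz",im=im,D=D)
print("tcp",p,"cam",-c[1].T@c[2]); 
n=sys.argv[1]; save(n,im)
P=cloud(c,D); hsv=cv2.cvtColor(im,cv2.COLOR_RGB2HSV); H,S,V=hsv[...,0],hsv[...,1],hsv[...,2]
for nm,m in(("red",((H<8)|(H>172))&(S>130)&(V>60)),("yel",(H>15)&(H<32)&(S>110)&(V>90))):
    k,l,st,ce=cv2.connectedComponentsWithStats(m.astype(np.uint8))
    for i in range(1,k):
        if st[i,4]>150: print(nm,st[i],ce[i].round(1),np.median(P[l==i],0).round(4),"zmax",np.percentile(P[l==i][:,2],98).round(4))
E
python3 w.py w1
```

```text
clock: 1.85
tcp_pos: [0.5872, -0.1731, 0.2991]
orientation: [-2.328, -2.105, -0.001]
contact_force: [-0.6, -0.1, -0.3]
grip_width: 0.0854
gripper_force: 0.0
tcp [ 0.58721544 -0.1731237   0.29908113] cam [ 0.59550943 -0.0932376   0.44363566]
red [ 80  26  33  35 696] [97.7 44.2] [ 0.4086 -0.0147  0.059 ] zmax 0.0686
red [244 168  22  30 529] [254.4 183. ] [ 0.586  -0.1703  0.1902] zmax 0.1918
red [130 203  19  18 215] [138.7 211.5] [ 0.4371 -0.2133  0.1248] zmax 0.1271
yel [ 242   94   26   85 1190] [255.6 135. ] [ 0.5914 -0.133   0.1322] zmax 0.1342
yel [122 163  49  78 641] [146.2 200.8] [ 0.4332 -0.2097  0.0853] zmax 0.087
yel [247 197  14  41 503] [253.6 217.3] [ 0.5784 -0.23    0.1322] zmax 0.1338
```

View pics/w1.png

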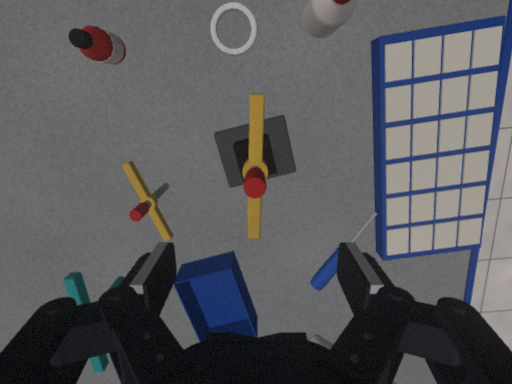

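The wrist view shows the knob's top face around (255,187), with the bar running from (257,94) to (253.5,238).

Run:
```python
from h import *
c=cam("wrist")
print(onz(c,255,187,.19))
A=onz(c,257,94,.129);B=onz(c,253.5,238,.129);print(A,B,np.linalg.norm(A-B),(A+B)/2,"dir yaw",np.arctan2(-(A-B)[0],(A-B)[1]))
row([.586,-.175,.15],-.09)
```

```text
[ 0.58524278 -0.17675991  0.19      ]
[ 0.59584435 -0.09346251  0.129     ] [ 0.57406518 -0.26270613  0.129     ] 0.17063919769878869 [ 0.58495476 -0.17808432  0.129     ] dir yaw -0.12798199845239425
row [-0.0016 -0.0004 -0.0138] [  0.5  -0.2 149.5]
```

```bash
python3 -m creep '0 0 0 -2.9 -1.4 50 1;0 0 0 -2.9 -1.4 100 1;0 0 0 -2.9 -1.4 130 1;0 0 0 -2.9 -1.4 147 1;0 0 0 -2.9 -1.4 147 1;0 0 0 -2.9 -1.4 147 -0.2;0 0 0 -2.9 -1.4 147 -1;0 0 0 -2.9 -1.4 147 -1;0 0 0 -2.9 -1.4 147 -1;0 0 0 -2.9 -1.4 147 -1' 40
```

```text
clock: 3.15
tcp_pos: [0.585, -0.1793, 0.154]
orientation: [2.335, 2.1, 0.001]
contact_force: [-0.9, 0.7, 5.0]
grip_width: 0.0208
gripper_force: 39.0
```

```bash
python3 -m creep '0 0 0 0 0 -8 -1;0 0 0 0 0 -20 -1;0 0 0 0 0 -40 -1;0 0 0 0 0 -60 -1;0 0 0 0 0 -80 -1;0 0 0 0 0 -100 -1;0 0 0 0 0 -120 -1;0 0 0 0 0 -130 -1;0 0 0 0 0 -130 -1'; python3 w.py w2
python3 - <<'E'
from h import *
row([.575,.169,.285],-.106)
E
```

```text
clock: 4.28
tcp_pos: [0.5851, -0.1793, 0.2844]
orientation: [2.335, 2.099, 0.002]
contact_force: [0.0, -0.9, -2.5]
grip_width: 0.0211
gripper_force: 39.3
tcp [ 0.58505677 -0.17928721  0.28444671] cam [ 0.59332079 -0.09906877  0.42881579]
red [ 71  17  35  37 788] [89.8 36.5] [ 0.4087 -0.0149  0.059 ] zmax 0.0682
red [124 203  21  19 238] [133.9 211.9] [ 0.437  -0.2135  0.1243] zmax 0.127
red [ 233  218   47   75 2814] [255.8 256.5] [ 0.5862 -0.1679  0.3201] zmax 0.322
yel [ 234   79   45  152 3944] [257.2 151.9] [ 0.5917 -0.1304  0.2626] zmax 0.2641
yel [116 161  53  81 715] [142.1 200.2] [ 0.4332 -0.2096  0.0852] zmax 0.087
yel [244 291  22  33 667] [254.  307.4] [ 0.5768 -0.2433  0.2627] zmax 0.2637
row [ 0.0003  0.0002 -0.0001] [345.3 -46.4  -1.6]
```

View pics/w2.png

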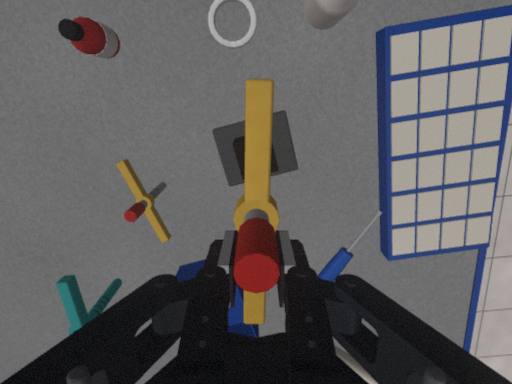

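The gauge is held upright: the bar runs (259,80) to (254,323) and the knob top is near (257,270). I'll move next to the foot, offset so the wrist camera sees the bore.

Run:
```python
from h import *
c=cam("wrist")
f=np.load("w.npz"); im=f["im"]; P=cloud(c,f["D"])
hsv=cv2.cvtColor(im,cv2.COLOR_RGB2HSV); H,S,V=hsv[...,0],hsv[...,1],hsv[...,2]
m=((H<8)|(H>172))&(S>130); m[:, :225]=0; m[:,285:]=0
t=m&(abs(P[...,2]-.3215)<.0025); q=P[t]; print("knob top",len(q),cv2.minEnclosingCircle((q[:,:2]*1000).astype(np.float32)))
y=(H>15)&(H<32)&(S>110)&(P[...,2]>.25); q=P[y]; rc=cv2.minAreaRect((q[:,:2]*1000).astype(np.float32)); print("bar",rc)
y=y&(abs(P[...,2]-.263)<.004);q=P[y];A=np.c_[q[:,:2],np.ones(len(q))];print("bar top slope",np.linalg.lstsq(A,q[:,2],rcond=None)[0])
row([.530,.160,.285],-.106)
```

```text
knob top 1420 ((584.9838256835938, -173.81423950195312), 11.04464054107666)
bar ((565.6952514648438, -169.09271240234375), (168.42251586914062, 76.43571472167969), 75.34514617919922)
bar top slope [ 0.00687616 -0.00141981  0.25734501]
row [ 0.0003  0.0002 -0.0001] [331.6 -90.2  -1.6]
```

```bash
python3 -m creep '0 0 0 30 -10 0 -1;0 0 0 80 -22 0 -1;0 0 0 130 -36 0 -1;0 0 0 180 -50 0 -1;0 0 0 230 -63 0 -1;0 0 0 280 -77 0 -1;0 0 0 315 -86 0 -1;0 0 0 332 -90 0 -1;0 0 0 332 -90 0 -1;0 0 0 332 -90 0 -1'; python3 w.py w3
```

```text
clock: 5.58
tcp_pos: [0.5308, 0.1581, 0.2828]
orientation: [2.338, 2.097, -0.002]
contact_force: [0.1, 0.3, -2.4]
grip_width: 0.0215
gripper_force: 39.4
tcp [0.53082489 0.15808128 0.28281064] cam [0.53964403 0.23840672 0.42711213]
red [ 75 178  24  18 257] [ 86.6 186.7] [0.3346 0.1599 0.12  ] zmax 0.1233
red [ 233  218   47   75 2794] [255.8 256.7] [0.532  0.1696 0.3185] zmax 0.3205
red [171 259  26  21 386] [184.4 268.7] [0.4063 0.0025 0.059 ] zmax 0.326
red [382 263  23  22 355] [393.3 273.6] [0.6909 0.005  0.1215] zmax 0.1233
yel [ 234   79   45  152 3886] [257.2 151.9] [0.5376 0.2071 0.261 ] zmax 0.2625
yel [244 291  22  33 664] [254.  307.6] [0.5225 0.0941 0.2612] zmax 0.2623
```

View pics/w3.png

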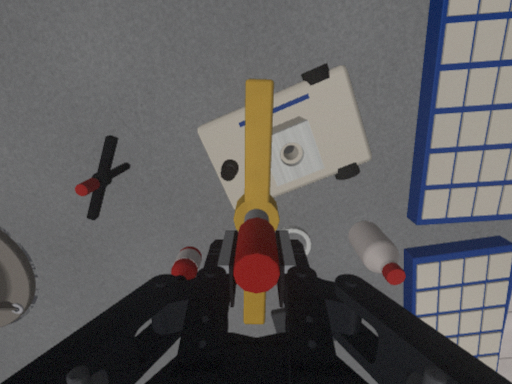

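The bore shows clearly at about (291,154), clear of the bar. I'll localise it and the knob in the same view.

Run:
```python
from h import *
c=cam("wrist"); f=np.load("w.npz"); im=f["im"]; D=f["D"];P=cloud(c,D)
g=cv2.cvtColor(im,cv2.COLOR_RGB2GRAY)
s=cv2.resize(g[134:174,271:311],None,fx=8,fy=8,interpolation=cv2.INTER_CUBIC)
h=cv2.HoughCircles(s,cv2.HOUGH_GRADIENT,1.5,40,param1=80,param2=25,minRadius=60,maxRadius=130)
print(None if h is None else h[0][:4]/8)
if h is not None:
  for x,y,rr in h[0][:3]: print(onz(c,271+(x+.5)/8-.5,134+(y+.5)/8-.5,.1), rr/8)
k=np.zeros(D.shape,bool);k[115:195,272:330]=1
low=k&(P[...,2]<.093)&(P[...,2]>.04); 
hole=np.zeros(D.shape,np.uint8); hole[138:170,276:307]=low[138:170,276:307]
n,l,st,ce=cv2.connectedComponentsWithStats(hole); i=1+np.argmax(st[1:,4]); print("hole",st[i],ce[i],onz(c,*ce[i],.1), P[l==i][:,2].min())
m=k&(abs(P[...,2]-.1)<.004); print("face",cv2.minAreaRect((P[m][:,:2]*1000).astype(np.float32)),np.median(P[m][:,2]))
hsv=cv2.cvtColor(im,cv2.COLOR_RGB2HSV); H,S,V=hsv[...,0],hsv[...,1],hsv[...,2]
m=((H<8)|(H>172))&(S>130); m[:, :225]=0; m[:,285:]=0
t=m&(abs(P[...,2]-.319)<.0035); q=P[t]; print("knob top",len(q),cv2.minEnclosingCircle((q[:,:2]*1000).astype(np.float32)),np.percentile(q[:,2],90))
```

```text
None
hole [281 142  22  22 387] [291.56847545 152.72093023] [0.57439075 0.1704646  0.1       ] 0.048746145057701
face ((574.744384765625, 169.45697021484375), (60.085025787353516, 60.45460891723633), 16.33724594116211) 0.1017931296560176
knob top 1661 ((532.0198974609375, 162.78884887695312), 12.644001960754395) 0.32022192865043625
```

```bash
python3 -m creep '0 0 0 5 20 0 -1;0 0 0 10.5 43.1 0 -1;0 0 0 10.5 43.1 0 -1;0 0 0 10.5 43.1 0 -1;0 0 0 10.5 43.1 15 -1;0 0 0 10.5 43.1 30 -1;0 0 0 10.5 43.1 38 -1;0 0 0 10.5 43.1 38 -1'
python3 - <<'E'
from h import *
p,q=pose();c=cam("wrist"); im,D=grab_frame("wrist");P=cloud(c,D)
hsv=cv2.cvtColor(im,cv2.COLOR_RGB2HSV); H,S,V=hsv[...,0],hsv[...,1],hsv[...,2]
m=((H<8)|(H>172))&(S>130); m[:, :225]=0; m[:,285:]=0; m[:215]=0;m[300:]=0
zt=np.percentile(P[m][:,2],95); t=m&(abs(P[...,2]-zt)<.0025); q=P[t]; print("knob",zt,p,cv2.minEnclosingCircle((q[:,:2]*1000).astype(np.float32)))
row([.5747,.1695-.0055,p[2]],-.106)
E
```

```text
clock: 6.62
tcp_pos: [0.5736, 0.166, 0.2442]
orientation: [-2.335, -2.1, 0.003]
contact_force: [-0.4, 0.5, -2.4]
grip_width: 0.0211
gripper_force: 39.7
knob 0.28152570929965076 [0.57363763 0.16602147 0.24418227] ((572.8717041015625, 170.7958526611328), 12.543737411499023)
row [-0.0006  0.0002  0.0002] [-2.2  0.8  0.8]
```

```bash
python3 -m creep '0 0 0 -1.6 1 0 -1;0 0 0 -1.6 1 0 -1;0 0 0 -1.6 1 4 -1;0 0 0 -1.6 1 8 -1;0 0 0 -1.6 1 12 -1;0 0 0 -1.6 1 14 -1;0 0 0 -1.6 1 16 -1;0 0 0 -1.6 1 18 -1;0 0 0 -1.6 1 20 -1'
```

```text
clock: 7.8
tcp_pos: [0.5752, 0.1646, 0.2253]
orientation: [2.336, 2.1, 0.0]
contact_force: [-0.1, -0.1, -3.3]
grip_width: 0.0208
gripper_force: 39.7
```

```bash
python3 -m creep '0 0 0 0 0 3 -1;0 0 0 0 0 6 -1;0 0 0 0 0 9 -1;0 0 0 0 0 12 -1;0 0 0 0 0 12 -1'
```

```text
clock: 8.43
tcp_pos: [0.5749, 0.1644, 0.2128]
orientation: [-2.336, -2.1, 0.001]
contact_force: [-1.1, 0.6, -3.2]
grip_width: 0.021
gripper_force: 39.8
```

```bash
python3 -m creep '0 0 0 0 0 4 -1;0 0 0 0 0 8 -1;0 0 0 0 0 12 -1;0 0 0 0 0 15 -1;0 0 0 0 0 18 -1;0 0 0 0 0 18 -1'
```

```text
clock: 9.18
tcp_pos: [0.5749, 0.1645, 0.1949]
orientation: [-2.336, -2.101, 0.001]
contact_force: [-1.4, -0.1, -3.3]
grip_width: 0.021
gripper_force: 39.9
```

```bash
python3 -m creep '0 0 0 0 0 1.5 -1;0 0 0 0 0 3 -1;0 0 0 0 0 4.5 -1;0 0 0 0 0 6 -1;0 0 0 0 0 6 -1'
```

```text
clock: 9.8
tcp_pos: [0.575, 0.1645, 0.189]
orientation: [-2.336, -2.101, 0.0]
contact_force: [-2.6, 0.3, -3.2]
grip_width: 0.0209
gripper_force: 40.0
```

```bash
python3 -m creep '0 0 0 0 0 1.5 -1;0 0 0 0 0 3 -1;0 0 0 0 0 4 -1;0 0 0 0 0 4 -1'
```

```text
clock: 10.3
tcp_pos: [0.5759, 0.1656, 0.1887]
orientation: [2.335, 2.1, 0.004]
contact_force: [-7.6, -2.2, 19.4]
grip_width: 0.021
gripper_force: 43.1
```

The rod rests on something at tip z ≈ 0.0487, which is 51 mm deep: well past the shoulder and within the bottom's range. I'll ease the force and release.

```bash
python3 -m creep '0 0 0 0 0 -1.5 -1;0 0 0 0 0 -2 -1;0 0 0 0 0 -2 -1'
```

```text
clock: 10.68
tcp_pos: [0.5754, 0.1651, 0.1888]
orientation: [2.335, 2.1, 0.002]
contact_force: [-4.8, 0.6, 7.3]
grip_width: 0.0208
gripper_force: 41.1
```

```bash
python3 -m creep '0 0 0 0 0 0 0;0 0 0 0 0 0 0.6;0 0 0 0 0 0 1;0 0 0 0 0 0 1;0 0 0 0 0 -20 1;0 0 0 0 0 -50 1;0 0 0 0 0 -90 1;0 0 0 0 0 -100 1;0 0 0 0 0 -100 1;0 0 0 0 0 -100 1'; python3 w.py w4
```

```text
clock: 11.92
tcp_pos: [0.5745, 0.1641, 0.2862]
orientation: [-2.336, -2.1, 0.003]
contact_force: [-0.4, -0.6, -0.6]
grip_width: 0.0853
gripper_force: 0.0
tcp [0.57449703 0.16414594 0.28622153] cam [0.58325652 0.24439922 0.4305346 ]
red [244 173  27  37 771] [256.5 191.9] [0.5758 0.1741 0.225 ] zmax 0.2266
red [ 42 190  26  13 153] [ 51.  196.4] [0.3324 0.1577 0.1218] zmax 0.1236
yel [ 242   85   30  100 1599] [257.4 132. ] [0.5814 0.213  0.167 ] zmax 0.1687
yel [248 209  16  45 653] [255.1 231.3] [0.568  0.1112 0.1673] zmax 0.1685
```

View pics/w4.png

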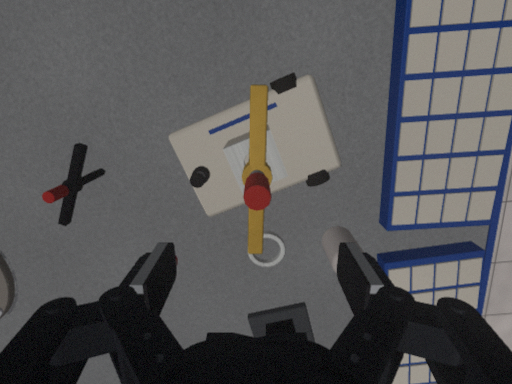

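The gauge stands released in the bore, with the bar from (259,86) to (255,253) and its top at z 0.167. I'll take the +y wing, on the camera side and clear of the knob, after checking the height of the black clamp at (283,83).

Run:
```python
from h import *
c=cam("wrist"); f=np.load("w.npz"); P=cloud(c,f["D"]); im=f["im"]
print("clamp",P[76:92:4,272:297:4].reshape(-1,3)[:,2].max(), P[83,284])
hsv=cv2.cvtColor(im,cv2.COLOR_RGB2HSV); H,S,V=hsv[...,0],hsv[...,1],hsv[...,2]
y=(H>15)&(H<32)&(S>110)&(abs(P[...,2]-.167)<.005); y[:,:230]=0;y[:,285:]=0
q=P[y]; print(cv2.minAreaRect((q[:,:2]*1000).astype(np.float32)))
A=np.c_[q[:,:2]-q[:,:2].mean(0),np.ones(len(q))];print("slope",np.linalg.lstsq(A,q[:,2],rcond=None)[0])
a=onz(c,259,85.5,.167);b=onz(c,255,254,.167);d=(a-b)[:2]/np.linalg.norm((a-b)[:2]);yaw=np.arctan2(-d[0],d[1]);ctr=(a+b)[:2]/2
print(a,b,ctr,yaw)
w=ctr+.071*d; print(w); row([*w,.200],yaw); row([*w,.139],yaw)
```

```text
clamp 0.038689091012166416 [0.62073328 0.25626622 0.0370838 ]
((575.3489379882812, 169.157958984375), (169.26914978027344, 28.27189064025879), 83.75016784667969)
slope [ 0.01178907 -0.00404487  0.16685985]
[0.58635784 0.25260632 0.167     ] [0.56486201 0.0850243  0.167     ] [0.57560992 0.16881531] -0.12757390007221833
[0.58464312 0.23923833]
row [-0.002   0.001   0.0216] [75.8  2.4 85.9]
row [-0.002   0.001   0.0216] [ 75.9   2.5 146.9]
```

```bash
python3 -m creep '-0.002 0.001 0.012 40 2 0 1;-0.002 0.001 0.012 75 2.3 0 1;-0.002 0.001 0.012 76 2.3 30 1;-0.002 0.001 0.012 76 2.3 70 1;-0.002 0.001 0.012 76 2.3 110 1;-0.002 0.001 0.012 76 2.3 140 1;-0.002 0.001 0.012 76 2.3 147 1;-0.002 0.001 0.012 76 2.3 147 1' 50
python3 - <<'E'
from h import *
p,q=pose(); print(q.as_matrix().round(4)); row([.5845,.2392,.139],-.115)
im,D=grab_frame("wrist"); save("w5",im)
E
```

```text
clock: 12.98
tcp_pos: [0.5853, 0.24, 0.1401]
orientation: [2.348, 2.086, 0.002]
contact_force: [-0.7, -0.3, 0.2]
grip_width: 0.0852
gripper_force: 0.0
[[ 1.177e-01  9.930e-01  1.300e-03]
 [ 9.931e-01 -1.177e-01  7.000e-04]
 [ 8.000e-04  1.200e-03 -1.000e+00]]
row [ 0.0012 -0.0008 -0.003 ] [-0.8 -0.7  1.1]
```

View pics/w5.png

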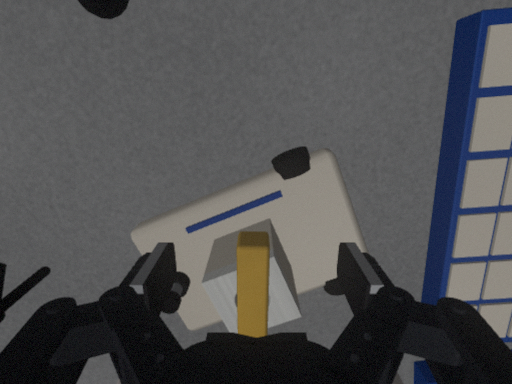

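The wing is centred between the open fingers (bar at column 253, fingers at 155 and 358). Closing.

```bash
python3 -m creep '0 0 0 0 -0.7 0 0;0 0 0 0 -0.7 0 -0.6;0 0 0 0 -0.7 0 -1;0 0 0 0 -0.7 0 -1;0 0 0 0 -0.7 0 -1;0 0 0 0 -0.7 0 -1' 50
```

```text
clock: 13.78
tcp_pos: [0.5845, 0.2402, 0.1404]
orientation: [2.348, 2.086, 0.003]
contact_force: [-1.9, 0.2, 2.3]
grip_width: 0.0151
gripper_force: 50.9
```

```bash
python3 -m creep '0 0 0 0 0 3 -1;0 0 0 0 0 7 -1;0 0 0 0 0 11 -1;0 0 0 0 0 15 -1;0 0 0 0 0 19 -1;0 0 0 0 0 19 -1'
```

```text
clock: 14.52
tcp_pos: [0.5845, 0.2398, 0.1206]
orientation: [2.348, 2.086, 0.002]
contact_force: [-2.0, 0.8, 0.1]
grip_width: 0.0153
gripper_force: 50.7
```

```bash
python3 -m creep '0 0 0 0 0 4 -1;0 0 0 0 0 8 -1;0 0 0 0 0 12 -1;0 0 0 0 0 16 -1;0 0 0 0 0 20 -1;0 0 0 0 0 23 -1;0 0 0 0 0 23 -1'
python3 - <<'E'
from h import *
im,D=grab_frame("scene");c=cam("scene");P=cloud(c,D)
hsv=cv2.cvtColor(im,cv2.COLOR_RGB2HSV); H,S,V=hsv[...,0],hsv[...,1],hsv[...,2]
k=np.zeros(H.shape,bool); k[150:230,310:390]=1
for nm,m in(("y",(H>15)&(H<32)&(S>110)&(V>90)&k),("r",((H<8)|(H>172))&(S>130)&k)):
    q=P[m]; print(nm,len(q),np.median(q,0).round(4),np.percentile(q[:,2],[5,90,98]).round(4), q.min(0).round(3),q.max(0).round(3))
E
```

```text
clock: 15.4
tcp_pos: [0.5846, 0.2399, 0.0978]
orientation: [2.348, 2.086, 0.002]
contact_force: [-3.0, 1.5, 0.1]
grip_width: 0.0151
gripper_force: 51.0
y 273 [0.5771 0.1558 0.1235] [0.1148 0.127  0.1291] [ 0.495 -0.162  0.034] [1.376 0.232 1.316]
r 58 [0.5809 0.166  0.2219] [0.1971 0.2272 0.2304] [0.569 0.158 0.192] [0.587 0.177 0.23 ]
```

```bash
python3 -m creep '0 0 0 0 0 2 -1;0 0 0 0 0 4 -1;0 0 0 0 0 5 -1;0 0 0 0 0 6 -1;0 0 0 0 0 6 -1'
```

```text
clock: 16.08
tcp_pos: [0.5848, 0.2401, 0.0929]
orientation: [2.348, 2.086, 0.003]
contact_force: [-6.3, 1.8, 7.6]
grip_width: 0.0147
gripper_force: 52.4
```

```bash
python3 -m creep '0 0 0 0 0 1 -1;0 0 0 0 0 1.5 -1;0 0 0 0 0 1.5 -1'
python3 - <<'E'
from h import *
for n,bx in(("scene",(310,150,390,230)),("wrist",None)):
    im,D=grab_frame(n);c=cam(n);P=cloud(c,D)
    hsv=cv2.cvtColor(im,cv2.COLOR_RGB2HSV); H,S,V=hsv[...,0],hsv[...,1],hsv[...,2]
    k=np.ones(H.shape,bool)
    if bx: k[:]=0; k[bx[1]:bx[3],bx[0]:bx[2]]=1
    m=(H>15)&(H<32)&(S>110)&(V>90)&k&(P[...,2]>.105)&(P[...,2]<.15); q=P[m]
    if len(q)>30:
        print(n,len(q),np.percentile(q[:,2],[50,90,97]).round(4)); 
        t=q[q[:,2]>np.percentile(q[:,2],50)-.002]; A=np.c_[t[:,:2]-t[:,:2].mean(0),np.ones(len(t))];print("slope",np.linalg.lstsq(A,t[:,2],rcond=None)[0], t[:,1].min(),t[:,1].max())
    f=k&(abs(P[...,2]-.1)<.006)&(S<60)&(abs(P[...,0]-.575)<.03)&(abs(P[...,1]-.17)<.03); print("face",f.sum(),np.median(P[f][:,2]) if f.any() else 0)
    if n=="wrist": save("w6",im[150:])
E
```

```text
clock: 16.45
tcp_pos: [0.5849, 0.2402, 0.0925]
orientation: [2.348, 2.085, 0.004]
contact_force: [-8.7, 0.0, 13.3]
grip_width: 0.0151
gripper_force: 53.8
scene 265 [0.1189 0.1228 0.1255]
slope [ 0.07327152 -0.01344422  0.12043578] 0.0867719819618338 0.23240992155507767
face 131 0.10245929018371706
wrist 2771 [0.1192 0.12   0.1204]
slope [-0.00849307 -0.01356748  0.11923176] 0.19941728807674836 0.254573224738978
face 312 0.10174479083061323
```

The bar's top is 17.5 mm above the face in the same view, against a bar height of 18 mm, so it is seated. I'll hold it, then ease off and let go.

```bash
python3 -m creep '0 0 0 0 0 0.5 -1;0 0 0 0 0 0.5 -1;0 0 0 0 0 0.5 -1;0 0 0 0 0 0.5 -1;0 0 0 0 0 0.5 -1;0 0 0 0 0 0.5 -1;0 0 0 0 0 0.5 -1;0 0 0 0 0 0.5 -1;0 0 0 0 0 0.5 -1;0 0 0 0 0 0.5 -1'
```

```text
clock: 17.8
tcp_pos: [0.5849, 0.2402, 0.0924]
orientation: [2.348, 2.085, 0.004]
contact_force: [-9.7, -1.0, 17.8]
grip_width: 0.0151
gripper_force: 54.4
```

```bash
python3 -m creep '0 0 0 0 0 -1 -1;0 0 0 0 0 -1.5 -1;0 0 0 0 0 -1.5 -1'
```

```text
clock: 18.18
tcp_pos: [0.5848, 0.2401, 0.0927]
orientation: [2.348, 2.086, 0.004]
contact_force: [-6.2, 1.3, 9.5]
grip_width: 0.015
gripper_force: 52.7
```

```bash
python3 -m creep '0 0 0 0 -0.7 0 -1;0 0 0 0 -0.7 0 -1;0 0 0 0 -0.7 0 -1;0 0 0 0 -0.7 0 -1;0 0 0 0 -0.7 0 -1;0 0 0 0 -0.7 0 -1;0 0 0 0 -0.7 0 -1'
```

```text
clock: 19.05
tcp_pos: [0.5848, 0.2401, 0.0927]
orientation: [2.348, 2.085, 0.005]
contact_force: [-4.6, 1.4, 8.7]
grip_width: 0.015
gripper_force: 52.3
```

```bash
python3 -m creep '0 0 0 0 0 0 -0.3;0 0 0 0 0 0 0.3;0 0 0 0 0 0 1;0 0 0 0 0 0 1;0 0 0 0 0 0 1;0 0 0 0 0 -30 1;0 0 0 0 0 -80 1;0 0 0 0 0 -130 1;0 0 0 0 0 -180 1;0 0 0 0 0 -180 1'; python3 -m creep '0 0 0 -20 0 -20 1;0 0 0 -50 0 -20 1;0 0 0 -70 0 -20 1;0 0 0 -70 0 -20 1;0 0 0 -70 0 -20 1'; python3 w.py w7
python3 - <<'E'
from h import *
c=cam("wrist"); f=np.load("w.npz"); P=cloud(c,f["D"]); im=f["im"]
hsv=cv2.cvtColor(im,cv2.COLOR_RGB2HSV); H,S,V=hsv[...,0],hsv[...,1],hsv[...,2]
y=(H>15)&(H<32)&(S>110)&(abs(P[...,2]-.119)<.006)&(abs(P[...,0]-.575)<.03)
q=P[y]; A=np.c_[q[:,:2]-q[:,:2].mean(0),np.ones(len(q))];print("slope",np.linalg.lstsq(A,q[:,2],rcond=None)[0],cv2.minAreaRect((q[:,:2]*1000).astype(np.float32)))
m=(abs(P[...,2]-.1)<.006)&(S<60)&(abs(P[...,0]-.575)<.03)&(abs(P[...,1]-.17)<.03); print("face",m.sum(),np.median(P[m][:,2]))
E
```

```text
clock: 20.3
tcp_pos: [0.5857, 0.2416, 0.2767]
orientation: [2.346, 2.084, 0.016]
contact_force: [0.2, -0.2, 0.3]
grip_width: 0.0854
gripper_force: 0.0
clock: 20.92
tcp_pos: [0.5752, 0.1715, 0.2914]
orientation: [-2.348, -2.088, -0.003]
contact_force: [-0.6, 0.9, -0.0]
grip_width: 0.0855
gripper_force: 0.0
tcp [0.57521101 0.17146952 0.29138311] cam [0.58436144 0.25133573 0.43590398]
red [243 181  26  36 719] [255.1 199.5] [0.5747 0.1736 0.2251] zmax 0.2267
red [ 47 196  23  14 157] [ 55.6 203.1] [0.3324 0.1579 0.1218] zmax 0.1232
yel [ 244   95   25   86 1131] [256.4 136.1] [0.5814 0.2094 0.1198] zmax 0.1213
yel [249 216  12  21 238] [254.5 226.6] [0.5651 0.0996 0.1198] zmax 0.1212
slope [ 0.01223332 -0.00189889  0.11983933] ((575.3510131835938, 169.8784942626953), (167.76046752929688, 27.84471893310547), 84.0607681274414)
face 1192 0.10174455751136124
```

View pics/w7.png

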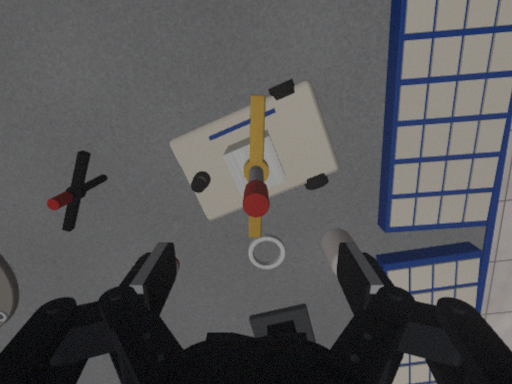

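The gauge stands upright with its knob at (255,200), and the bar lies flat 18.1 mm top-over-face, level to 0.01 rad. The robot is touching nothing.

```bash
python3 -c "
from bench import r
print(r.hand_in())"
```

```text
the job is handed in; nothing more can be done
None
```

I've handed the job in: the gauge stands released on the bore's bottom (about 51 mm down), its stop lies flat on the socket face, and no bystander was knowingly touched; the judge's verdict was not shown.

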